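# Find the loose bolt of the slicer's mounting rail and hold its cap open

### The job

The slicer has been lifted off its mounting rail because it rattles: with the fingertips, tap down on the head of each of the rail's three bolts in turn, from the robot's left to its right, to find the loose one, which sinks when pressed. Then take the grip of the loose bolt's hinged cap, lift it at least 45 degrees open and finish while holding it there, still and in the fingers, so that a colleague can get at the bolt. Keep the other two caps shut and do not push the things lying about.

Things in the scene. Friction and masses are not known exactly. Their poses are not given: they have to be found in the camera images.
- rail: the steel mounting rail, a closed box 160 (x) x 420 (y) x 60 mm high, fixed to the counter; origin at the centre of its underside; its x axis points away from the robot (yaw up to 15 degrees either way), its long y axis to the robot's left; the three bolts with their caps sit on it in a row along y, 115 mm apart
- bolt_left_top (a point): hexagonal head of the bolt on the robot's left (+y end of the rail), 25 mm wide, standing up through a 36 mm hole in its cap; this point is the centre of its top face, 80 mm above the counter and 14 mm above the closed cap's top
- bolt_left (a joint): how far that bolt has gone down, m: 0 at the start for all three. A tight bolt gives less than 2 mm. The loose bolt (any of the three, all look alike) slides down under a press of about 3 N to a stop at 0.007 and stays down; a press of 5 to 10 N tells them apart
- cap_left (a joint): opening angle of that bolt's hinged cap, an aluminium plate 110 (x) x 80 (y) x 6 mm whose closed top is 66 mm above the counter, rad: 0 closed flat, grows as its front edge (robot's side) is lifted, stop at 1.35; the hinge line runs along the rail's y, 55 mm beyond the rail's middle line and 63 mm above the counter; a light spring and its weight always shut it again (about 2 N at the grip)
- cap_left_grip (a point): centre of that cap's grip: a black roller 18 mm in diameter and 28 mm long, lying along the rail's y on a 10 mm thick neck near the cap's front edge, 100 mm before and 41 mm above the hinge line when closed (38 mm above the cap's top face); fits between fingers closing along y on its flat ends, or along x on its round
- bolt_middle_top (a point): hexagonal head of the bolt in the middle, 25 mm wide, standing up through a 36 mm hole in its cap; this point is the centre of its top face, 80 mm above the counter and 14 mm above the closed cap's top
- bolt_middle (a joint): how far that bolt has gone down, m: 0 at the start for all three. A tight bolt gives less than 2 mm. The loose bolt (any of the three, all look alike) slides down under a press of about 3 N to a stop at 0.007 and stays down; a press of 5 to 10 N tells them apart
- cap_middle (a joint): opening angle of that bolt's hinged cap, an aluminium plate 110 (x) x 80 (y) x 6 mm whose closed top is 66 mm above the counter, rad: 0 closed flat, grows as its front edge (robot's side) is lifted, stop at 1.35; the hinge line runs along the rail's y, 55 mm beyond the rail's middle line and 63 mm above the counter; a light spring and its weight always shut it again (about 2 N at the grip)
- cap_middle_grip (a point): centre of that cap's grip: a black roller 18 mm in diameter and 28 mm long, lying along the rail's y on a 10 mm thick neck near the cap's front edge, 100 mm before and 41 mm above the hinge line when closed (38 mm above the cap's top face); fits between fingers closing along y on its flat ends, or along x on its round
- bolt_right_top (a point): hexagonal head of the bolt on the robot's right (-y end), 25 mm wide, standing up through a 36 mm hole in its cap; this point is the centre of its top face, 80 mm above the counter and 14 mm above the closed cap's top
- bolt_right (a joint): how far that bolt has gone down, m: 0 at the start for all three. A tight bolt gives less than 2 mm. The loose bolt (any of the three, all look alike) slides down under a press of about 3 N to a stop at 0.007 and stays down; a press of 5 to 10 N tells them apart
- cap_right (a joint): opening angle of that bolt's hinged cap, an aluminium plate 110 (x) x 80 (y) x 6 mm whose closed top is 66 mm above the counter, rad: 0 closed flat, grows as its front edge (robot's side) is lifted, stop at 1.35; the hinge line runs along the rail's y, 55 mm beyond the rail's middle line and 63 mm above the counter; a light spring and its weight always shut it again (about 2 N at the grip)
- cap_right_grip (a point): centre of that cap's grip: a black roller 18 mm in diameter and 28 mm long, lying along the rail's y on a 10 mm thick neck near the cap's front edge, 100 mm before and 41 mm above the hinge line when closed (38 mm above the cap's top face); fits between fingers closing along y on its flat ends, or along x on its round
- wrench: loose wrench 160 mm long lying flat before the rail, leave alone; origin at its underside
- nut_mid (a point): loose spare nut, 28 mm wide, 10 mm high, lying on the rail's end beyond a cap, leave alone; its centre
- jar_mid (a point): jar 66 mm wide, 90 mm high, left of the rail, leave alone; its centre
- cup_mid (a point): white cup 72 mm wide, 70 mm high, right of the rail, leave alone; its centre
- cheese_mid (a point): block of cheese 90 x 60 x 45 mm, right of the rail, leave alone; its centre
- brush: loose brush 180 mm long lying beyond the rail, leave alone; origin at its underside

How it is judged:
On the way, in this order (a step that is already met when the one before it is completed fails the run):
1. the fingertips press on the left bolt's head with more than 2 N (contact force between bolt_left and the fingers above 2 N), for 0.04 s.
2. the fingertips press on the middle bolt's head with more than 2 N (contact force between bolt_middle and the fingers above 2 N), for 0.04 s.
3. the fingertips press on the right bolt's head with more than 2 N (contact force between bolt_right and the fingers above 2 N), for 0.04 s.
4. the loose bolt's cap is held more than 0.70 rad open by the fingers (((value of joint bolt_left above 0.004 m and value of joint cap_left above 0.7 rad and contact force between cap_left and the fingers above 0.5 N) or (value of joint bolt_middle above 0.004 m and value of joint cap_middle above 0.7 rad and contact force between cap_middle and the fingers above 0.5 N) or (value of joint bolt_right above 0.004 m and value of joint cap_right above 0.7 rad and contact force between cap_right and the fingers above 0.5 N))), for 0.2 s.
At the end, for the whole second after the job is handed in: the loose bolt is pressed down (more than 4 mm), its cap is held by the fingers (contact over 0.5 N) more than 0.70 rad open and still (under 0.1 rad/s), and the other two caps are shut (under 0.15 rad) (((value of joint bolt_left above 0.004 m and value of joint cap_left above 0.7 rad and contact force between cap_left and the fingers above 0.5 N and value of joint each of cap_middle, cap_right below 0.15 rad and velocity of joint cap_left between -0.1 and 0.1 rad/s) or (value of joint bolt_middle above 0.004 m and value of joint cap_middle above 0.7 rad and contact force between cap_middle and the fingers above 0.5 N and value of joint each of cap_left, cap_right below 0.15 rad and velocity of joint cap_middle between -0.1 and 0.1 rad/s) or (value of joint bolt_right above 0.004 m and value of joint cap_right above 0.7 rad and contact force between cap_right and the fingers above 0.5 N and value of joint each of cap_left, cap_middle below 0.15 rad and velocity of joint cap_right between -0.1 and 0.1 rad/s))); the arm keeps its last pose, push and grip.
It fails at once if a cap is opened past 0.3 rad although its bolt has not sunk ((value of joint cap_left above 0.3 rad and value of joint bolt_left below 0.003 m) or (value of joint cap_middle above 0.3 rad and value of joint bolt_middle below 0.003 m) or (value of joint cap_right above 0.3 rad and value of joint bolt_right below 0.003 m)).
It fails at once if the wrench, nut, jar, cup, cheese or brush is pushed more than 30 mm (distance of any of wrench, nut_mid, jar_mid, cup_mid, cheese_mid, brush from where it was at the start of the episode above 0.03 m).
It also fails if it takes over 45 s, if anything falls off the work surface, if the arm or the gripper's body presses on something with over 40 N, if the wrist force passes 120 N, or if a joint passes its speed limit or range.

### The arm

A 6-joint arm with a two-finger parallel gripper is mounted at the origin on the work surface. World frame = base frame: x ahead of the robot, y to its left, z up, the work surface at z = 0. Lengths are in m, angles in rad, forces in N, time in s.
With the tool pointing down it reaches from about 0.35 to 0.975 m from the base axis. Payload 4.9 kg.
Tool frame: the origin (TCP) lies on the centre line of the jaws, within the pads' length; the fingertips stand 14 mm ahead of it and the grasp point (between the pads) lies 5 mm behind it; x points along the fingers, z is the direction in which the jaws open and shut, and the axes are right-handed (so a half turn about x gives the same grasp; the last joint's range is limited). The gripper opens to 85 mm and grips with 20 to 120 N. Pads are 22 mm wide; open, the fingers measure 114 mm over their backs; the gripper's body (76 mm by 85 mm) begins 54 mm behind the grasp point. The pads swing forward as they close: fully open they stand 13 mm farther back than shut.
Start: joints at [1.12, 0.053, 1.613, -0, 1.476, -0.119], TCP at [0.204, 0.591, 0.245] pointing down, gripper open.
Joint ranges: [-3.01, 3.01], [-1.01, 2.22], [0.06, 2.58], [-1.02, 4.17], [0.09, 2.62], [-3.14, 3.14]. Speed limits (rad/s): [2.57, 2.57, 3.14, 3.14, 3.14, 3.14].

### API

Orientations are given as a rotation vector (axis times angle).
In Python, from station import ctrl gives the robot as it stands.
- The arm moves only by the tool move_arm, never from a script. Its argument "increments" is a list that holds one entry, the list of rows, each a list of 4 numbers: the shift along the tool's x, y, z in units of 25 cm (1.0 is 25 cm), then the turn about the tool's x in units of 90 degrees (1.0 is 90 degrees). A call has 1 to 20 rows; each row shifts and turns the commanded pose from where the row before left it, along the tool's axes as they then stand; what a row does not reach is not made up. A row lasts 1/12 s, in which the tool goes at most 41.7 mm and 7.16 degrees, less where a joint would pass 70% of its speed; a pose out of reach is approached as far as the arm can. A call with a number of a shift or a turn outside -1 to 1 is refused whole. A call with a gripper value outside its range is refused whole. "gripper" is the closure, from 0 (fully open) to 1 (shut), set as the call begins (left out, the last holds). The fingers move at their own pace and stop on an object; "squeeze" is the grip in N (left out, the last holds). Time passes only in rows, so rows that do not move let the fingers close. It gives the time, the measured TCP pose, the force and the opening at its end, in the units of the state.
- ctrl.get_obs(): the state, without advancing time (a new reading comes with each control period).
- ctrl.get_image(name): name is "scene" or "top"; returns a dict with "pixels" (420x560x3 uint8, red, green, blue), "depth" (420x560 float32, m along the optical axis (not along the pixel's ray), 0 where there is no reading), "K" (3x3 intrinsics, pixels), "k1" (the pictures are not rectified: a ray, as slopes to the right and down, at radius r is drawn at 1 + k1 r^2 times it, then the intrinsics apply), "extrinsics" (4x4, takes a point from camera to world coordinates). Camera axes: x right, y up, looking along -z (the intrinsics and any distortion apply to the point x, -y, -z); pixel columns grow to the right and rows downward; lengths in m; the calibration is good to about 2 mm. A picture is of the moment at which its call begins.
- ctrl.finish_job(): hands the job in, once; it reports no verdict.
Trained networks look in the newest picture that a camera, given by its name, has taken for a name from the list of things; names that differ only in an ending like _2 or _b are one class to them, and where a whole thing is asked for, a point or a joint stands for the part that bears it (a point fixed in the world has none). Each returns a list of dicts, best first, with "score" (0 to 1); they miss things now and then, are a little off and sometimes report something else, mostly with a low value. They report only what shows in the picture. A call takes as long as a camera call.
- ctrl.trace(camera, target): "region" (420x560 bool, what is visible of it) and "pixel" ([row, column] in pixels, amid what is visible of it).
The state is a dict: "t": time; "q": joint angles; "dq": joint speeds; "effort": joint torques, N m; "tool_pos": TCP position; "tool_rot": TCP orientation; "contact_force": force on the tool from outside, world axes, zero at the start; "wrist_torque": the same for the moment, N m; "opening": finger opening in m.
Only numpy, scipy, OpenCV 4.12 (cv2) and the standard library are available. Lean on these libraries where they do the work, as an engineer would, in place of code of your own. Each camera call takes 0.05 s, during which the arm holds its last target. There are 200 camera calls.

## Working session

There is one attempt and no reset: what is moved stays moved. The work goes in short steps, Python scripts to look and compute and a tool call to move; the robot and the scene stay as the last step left them, time stands still between calls to the robot, and variables do not carry over. Pictures are saved under pics/ and viewed, about 8 in all and at most 12, crops included, and the job is handed in when it is done.

Besides the shell and the picture viewer there is one more tool, called in YAML: its name, and indented under it one key for each argument. move_arm: Moves the arm, as the interface text tells. Shifts and turns lie within -1 to 1; 1 stands for 25 cm of shift or 90 degrees of turn. Its arguments: {"type":"object","properties":{"increments":{"type":"array","items":{"type":"array","items":{"type":"array","items":{"type":"number","minimum":-1,"maximum":1}}}},"gripper":{"type":"number"},"squeeze":{"type":"number"}},"required":["increments"]}

```bash
mkdir -p pics; ls; cat > h.py <<'E'
import numpy as np, cv2
from scipy.spatial.transform import Rotation as R
from station import ctrl
def cloud(im):
    """world point of every pixel (nan where no depth)"""
    K=im["K"]; h,w=im["depth"].shape
    u,v=np.meshgrid(np.arange(w),np.arange(h))
    p=np.stack([u,v],-1).reshape(-1,1,2).astype(np.float64)
    n=cv2.undistortPoints(p,K,np.array([im["k1"],0,0,0,0.])).reshape(h,w,2)
    d=np.where(im["depth"]>0,im["depth"],np.nan)
    c=np.stack([n[...,0]*d,-n[...,1]*d,-d,np.ones_like(d)],-1)
    return (c@np.array(im["extrinsics"]).T)[...,:3]
def save(im,name): cv2.imwrite("pics/"+name,cv2.cvtColor(im["pixels"],cv2.COLOR_RGB2BGR))
E
python3 - <<'E'
from h import *
for cam in("top","scene"):
    im=ctrl.get_image(cam); save(im,cam+"0.png"); P=cloud(im)
    print(cam,im["k1"],np.round(im["extrinsics"],3).tolist())
    for n in["rail","bolt_left_top","bolt_middle_top","bolt_right_top","cap_left_grip","cap_middle_grip","cap_right_grip","wrench","nut_mid","jar_mid","cup_mid","cheese_mid","brush"]:
        for r in ctrl.trace(cam,n)[:3]:
            m=r["region"]; print(n,round(r["score"],2),np.round(r["pixel"]),m.sum(),np.round(np.nanmedian(P[m],0),3),"ztop",np.round(np.nanpercentile(P[m][:,2],95),3))
o=ctrl.get_obs(); print(o["t"],o["tool_pos"],o["tool_rot"],R.from_rotvec(o["tool_rot"]).as_matrix().round(3).tolist(),o["contact_force"])
E
```

```text
pics
top -0.035340198163548275 [[0.017, 0.995, -0.098, 0.494], [-1.0, 0.015, -0.02, -0.012], [-0.019, 0.099, 0.995, 1.281], [0.0, 0.0, 0.0, 1.0]]
rail 0.7 [229. 298.] 10592 [ 0.567 -0.04   0.062] ztop 0.071
bolt_left_top 0.72 [232. 221.] 84 [0.547 0.145 0.07 ] ztop 0.073
bolt_left_top 0.62 [227. 252.] 67 [0.563 0.077 0.08 ] ztop 0.084
bolt_left_top 0.42 [225. 298.] 77 [ 0.572 -0.039  0.079] ztop 0.084
bolt_right_top 0.54 [224. 347.] 58 [ 0.579 -0.153  0.08 ] ztop 0.083
bolt_right_top 0.49 [286. 461.] 772 [ 0.427 -0.455  0.034] ztop 0.071
bolt_right_top 0.21 [233. 296.] 1266 [ 0.558 -0.04   0.066] ztop 0.109
cap_left_grip 0.66 [235. 250.] 1300 [0.553 0.074 0.066] ztop 0.109
cap_middle_grip 0.7 [232. 299.] 1358 [ 0.561 -0.039  0.066] ztop 0.108
cap_right_grip 0.62 [231. 344.] 1354 [ 0.569 -0.152  0.066] ztop 0.108
wrench 0.94 [282. 272.] 473 [0.428 0.02  0.007] ztop 0.011
nut_mid 0.29 [148. 278.] 799 [0.786 0.012 0.018] ztop 0.023
jar_mid 0.72 [209. 124.] 736 [0.604 0.399 0.088] ztop 0.093
jar_mid 0.54 [284. 272.] 450 [0.428 0.022 0.007] ztop 0.011
cup_mid 0.73 [286. 459.] 749 [ 0.428 
[... 1178 characters left out ...]
47 0.068] ztop 0.076
jar_mid 0.89 [131. 331.] 424 [0.611 0.393 0.069] ztop 0.096
cup_mid 0.89 [301. 150.] 596 [ 0.418 -0.438  0.038] ztop 0.073
cup_mid 0.75 [217. 258.] 721 [ 0.555 -0.04   0.067] ztop 0.11
cheese_mid 0.66 [332. 218.] 809 [ 0.644 -0.421  0.045] ztop 0.051
cheese_mid 0.53 [227. 256.] 6296 [ 0.577 -0.071  0.063] ztop 0.075
cheese_mid 0.37 [246. 240.] 32 [ 0.579 -0.153  0.08 ] ztop 0.085
brush 0.79 [244. 327.] 497 [0.788 0.012 0.019] ztop 0.026
brush 0.49 [246. 236.] 712 [ 0.564 -0.155  0.067] ztop 0.109
1.4 [0.20356592 0.59090316 0.24531234] [-0.96138345  1.34809385  0.9614155 ] [[-0.0, -0.945, 0.326], [0.0, 0.326, 0.945], [-1.0, 0.0, 0.0]] [-0.47600892 -0.2601338  -0.34805469]
```

```bash
python3 - <<'E'
from h import *
im=ctrl.get_image("top"); P=cloud(im); m=(P[...,2]>0.104)&(P[...,2]<0.12)&(P[...,0]>.45)&(P[...,0]<.65)&(abs(P[...,1])<.25)
n,l,s,c=cv2.connectedComponentsWithStats(m.astype(np.uint8))
for i in range(1,n):
    if s[i,4]>8: print("grip",s[i,4],P[l==i].mean(0).round(4),P[l==i].min(0).round(3),P[l==i].max(0).round(3))
m=(P[...,2]>0.075)&(P[...,2]<0.086)&(P[...,0]>.54)&(P[...,0]<.61)&(abs(P[...,1])<.25)
n,l,s,c=cv2.connectedComponentsWithStats(m.astype(np.uint8))
for i in range(1,n):
    if s[i,4]>20: print("bolt",s[i,4],P[l==i].mean(0).round(4))
cv2.imwrite("pics/v1.png",cv2.resize(cv2.cvtColor(im["pixels"][120:330,90:490],cv2.COLOR_RGB2BGR),None,fx=2,fy=2,interpolation=cv2.INTER_CUBIC))
E
```

```text
grip 87 [ 0.5302 -0.1561  0.1107] [ 0.521 -0.169  0.104] [ 0.539 -0.142  0.116]
grip 80 [ 0.5225 -0.0416  0.1114] [ 0.515 -0.054  0.104] [ 0.532 -0.027  0.119]
grip 87 [0.5147 0.0729 0.1105] [0.506 0.059 0.105] [0.523 0.086 0.115]
bolt 67 [ 0.5801 -0.153   0.0804]
bolt 61 [ 0.5723 -0.0385  0.0801]
bolt 66 [0.5649 0.0765 0.0802]
```

View pics/v1.png

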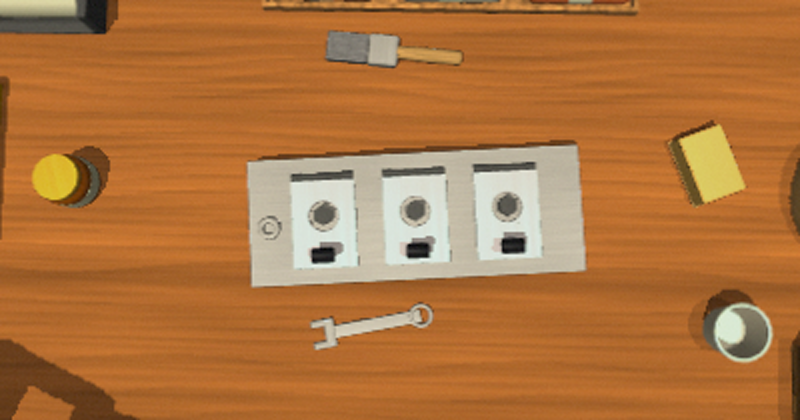

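move_arm:
  increments:
    - [[0,0,0,-0.064],[0,0,0,-0.064],[0,0,0,-0.064],[0,0,0,-0.064],[0,0,0,0]]
  gripper: 1
  squeeze: 30

```text
t: 1.87
tool_pos: [0.2036, 0.5909, 0.2453]
tool_rot: [-1.262, 1.174, 1.262]
contact_force: [0.4, -0.0, 0.4]
opening: 0.0254
```

move_arm:
  increments:
    - [[0,-0.081,-0.135,0],[0,-0.081,-0.135,0],[0,-0.081,-0.135,0],[0,-0.081,-0.135,0],[0,-0.081,-0.135,0],[0,-0.081,-0.135,0],[0,-0.081,-0.135,0],[0,-0.081,-0.135,0],[0,-0.081,-0.135,0],[0,-0.081,-0.135,0],[0,-0.081,-0.135,0],[0,-0.081,-0.135,0],[0,-0.081,-0.135,0],[0,-0.081,-0.135,0],[0,-0.081,-0.135,0],[0,-0.081,-0.135,0],[0.1,0,0,0],[0.1,0,0,0],[0,0,0,0],[0,0,0,0]]

```text
t: 3.53
tool_pos: [0.5636, 0.0749, 0.1937]
tool_rot: [-1.257, 1.179, 1.262]
contact_force: [0.1, 0.4, 0.4]
opening: -0.0001
```

move_arm:
  increments:
    - [[0.11,-0.005,0.006,0],[0.11,0,0,0],[0.11,0,0,0],[0.02,0,0,0],[0,0,0,0]]

```text
t: 3.95
tool_pos: [0.565, 0.0771, 0.1072]
tool_rot: [-1.26, 1.177, 1.263]
contact_force: [0.2, -0.8, 0.1]
opening: -0.0001
```

```bash
python3 - <<'E'
from h import *
im=ctrl.get_image("scene"); cv2.imwrite("pics/v2.png",cv2.resize(cv2.cvtColor(im["pixels"][90:300,150:400],cv2.COLOR_RGB2BGR),None,fx=3,fy=2.8))
o=ctrl.get_obs(); print(o["t"],o["tool_pos"],o["contact_force"])
E
```

```text
4.0 [0.56638302 0.07704366 0.1092024 ] [ 0.09424569 -0.49147622  0.22933511]
```

View pics/v2.png

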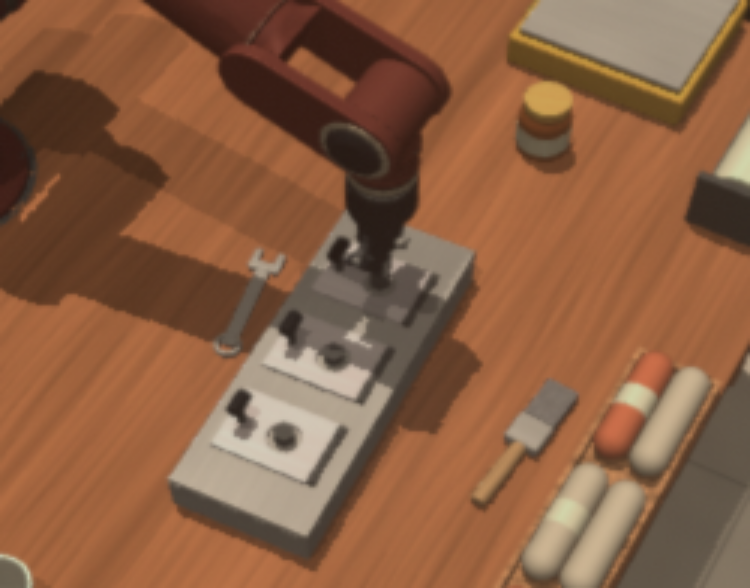

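move_arm:
  increments:
    - [[0.016,0,0,0],[0.016,0,0,0],[0.008,0,0,0],[0.008,0,0,0],[0,0,0,0]]

```text
t: 4.42
tool_pos: [0.5658, 0.0766, 0.0958]
tool_rot: [-1.261, 1.175, 1.261]
contact_force: [-0.8, -0.7, -0.5]
opening: -0.0
```

move_arm:
  increments:
    - [[0.006,0,0,0],[0.006,0,0,0],[0,0,0,0]]

```text
t: 4.67
tool_pos: [0.5662, 0.0766, 0.0935]
tool_rot: [-1.261, 1.175, 1.26]
contact_force: [-1.3, -0.3, 3.9]
opening: -0.0002
```

move_arm:
  increments:
    - [[0.004,0,0,0],[0,0,0,0]]

```text
t: 4.83
tool_pos: [0.5662, 0.0766, 0.0935]
tool_rot: [-1.261, 1.175, 1.261]
contact_force: [-4.8, -0.2, 9.1]
opening: 0.0003
```

move_arm:
  increments:
    - [[-0.12,0,0,0],[0,0.004,-0.154,0],[0,0,-0.154,0],[0,0,-0.153,0],[0.08,0,0,0],[0.012,0,0,0],[0.004,0,0,0],[0.008,0,0,0],[0.006,0,0,0],[0,0,0,0],[0,0,0,0]]

```text
t: 5.75
tool_pos: [0.5732, -0.0377, 0.0948]
tool_rot: [-1.262, 1.174, 1.261]
contact_force: [0.3, -0.5, 0.7]
opening: -0.0004
```

move_arm:
  increments:
    - [[0.006,0,0,0],[0.004,0,0,0],[0,0,0,0]]

```text
t: 6.0
tool_pos: [0.5736, -0.0379, 0.0935]
tool_rot: [-1.261, 1.174, 1.261]
contact_force: [-2.2, 2.5, 5.4]
opening: -0.0001
```

move_arm:
  increments:
    - [[0.004,0,0,0],[0,0,0,0]]

```text
t: 6.17
tool_pos: [0.5736, -0.038, 0.0934]
tool_rot: [-1.261, 1.174, 1.261]
contact_force: [-5.1, 2.2, 10.5]
opening: -0.0002
```

Left and middle are tight; now the right one.

move_arm:
  increments:
    - [[-0.12,0,0,0],[0,0,-0.154,0],[0,0,-0.154,0],[0,0,-0.153,0],[0.08,0,0,0],[0.012,0,0,0],[0.004,0,0,0],[0.008,0,0,0],[0.008,0,0,0],[0.004,0,0,0],[0,0,0,0]]

```text
t: 7.08
tool_pos: [0.5814, -0.1526, 0.0923]
tool_rot: [-1.262, 1.174, 1.261]
contact_force: [-0.2, 0.5, -0.2]
opening: -0.0
```

move_arm:
  increments:
    - [[0.006,0,0,0],[0.006,0,0,0],[0,0,0,0]]

```text
t: 7.33
tool_pos: [0.5815, -0.1531, 0.089]
tool_rot: [-1.262, 1.174, 1.26]
contact_force: [0.7, 1.4, 1.9]
opening: 0.0001
```

move_arm:
  increments:
    - [[0.006,0,0,0],[0.006,0,0,0],[0.003,0,0,0],[0.003,0,0,0],[0,0,0,0]]

```text
t: 7.75
tool_pos: [0.5817, -0.1534, 0.087]
tool_rot: [-1.261, 1.175, 1.261]
contact_force: [-5.2, 4.1, 14.5]
opening: 0.0002
```

move_arm:
  increments:
    - [[-0.15,0,0,0],[-0.15,0,0,0],[0,0.102,0,0],[0,0.102,0,0],[0,0,0,0],[0,0,0,0]]
  gripper: 0.3
  squeeze: 25

```text
t: 8.25
tool_pos: [0.5292, -0.1572, 0.1586]
tool_rot: [-1.26, 1.176, 1.261]
contact_force: [0.4, -0.4, -0.3]
opening: 0.0597
```

```bash
python3 - <<'E'
from h import *
im=ctrl.get_image("scene"); cv2.imwrite("pics/v3.png",cv2.resize(cv2.cvtColor(im["pixels"][140:290,150:330],cv2.COLOR_RGB2BGR),None,fx=4,fy=4,interpolation=cv2.INTER_CUBIC))
for i in range(3):
    o=ctrl.get_obs(); print(o["t"],o["tool_pos"],o["contact_force"],o["opening"])
E
```

```text
8.3 [ 0.52992764 -0.15719573  0.15876046] [-0.01511651 -0.24162665 -0.338669  ] 0.059822406981163485
8.3 [ 0.52992764 -0.15719573  0.15876046] [-0.01511651 -0.24162665 -0.338669  ] 0.059822406981163485
8.3 [ 0.52992764 -0.15719573  0.15876046] [-0.01511651 -0.24162665 -0.338669  ] 0.059822406981163485
```

View pics/v3.png

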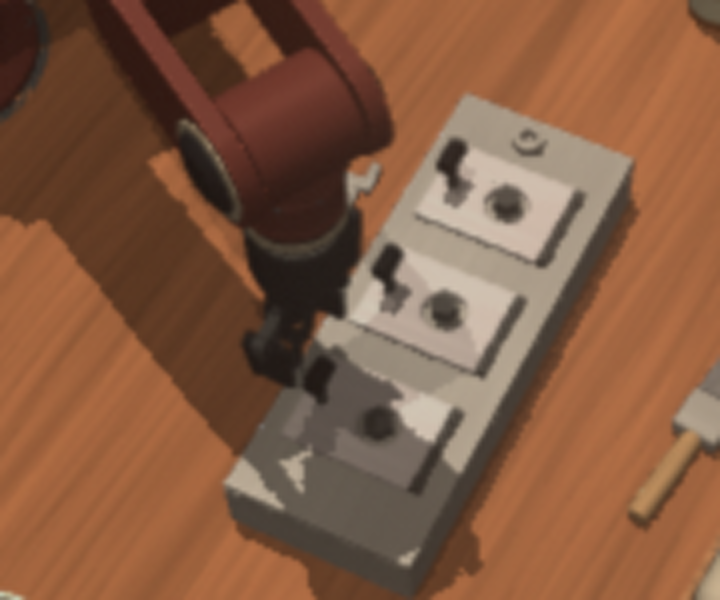

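move_arm:
  increments:
    - [[0.08,0,0,0],[0.08,0,0,0],[0.08,0,0,0],[0,0,0,0],[0,0,0,0]]

```text
t: 8.72
tool_pos: [0.5298, -0.1566, 0.0978]
tool_rot: [-1.259, 1.176, 1.264]
contact_force: [0.1, 0.3, 0.7]
opening: 0.0599
```

move_arm:
  increments:
    - [[0,0,0,0],[0,0,0,0],[0,0,0,0],[0,0,0,0],[0,0,0,0],[0,0,0,0]]
  gripper: 1
  squeeze: 30

```text
t: 9.22
tool_pos: [0.531, -0.1549, 0.1008]
tool_rot: [-1.258, 1.171, 1.261]
contact_force: [-1.3, 9.4, 2.4]
opening: 0.0274
```

move_arm:
  increments:
    - [[0,0,0.004,0],[-0.039,-0.018,0,0],[-0.037,-0.022,0,0],[-0.034,-0.026,0,0],[0,0,0,0]]

```text
t: 9.63
tool_pos: [0.5478, -0.1537, 0.1292]
tool_rot: [-1.26, 1.173, 1.262]
contact_force: [-1.8, 6.9, -1.9]
opening: 0.0272
```

move_arm:
  increments:
    - [[-0.032,-0.029,0.002,0],[-0.029,-0.032,0.002,0],[-0.026,-0.035,0,0],[-0.022,-0.037,0,0],[-0.018,-0.039,0,0],[-0.014,-0.041,0,0],[-0.006,-0.021,0,0],[0,0,0,0],[0,0,0,0],[0,0,0,0]]

```text
t: 10.47
tool_pos: [0.6055, -0.1498, 0.1649]
tool_rot: [-1.262, 1.174, 1.259]
contact_force: [-2.8, 3.8, 3.4]
opening: 0.0272
```

```bash
python3 - <<'E'
from h import *
im=ctrl.get_image("scene"); P=cloud(im); cv2.imwrite("pics/v4.png",cv2.resize(cv2.cvtColor(im["pixels"][140:290,150:330],cv2.COLOR_RGB2BGR),None,fx=4,fy=4,interpolation=cv2.INTER_CUBIC))
for r in ctrl.trace("scene","cap_right")[:2]:
    q=P[r["region"]]; q=q[~np.isnan(q[:,0])]; print(r["score"],r["pixel"],q.mean(0),np.percentile(q,[5,50,95],axis=0).round(3).tolist())
o=ctrl.get_obs(); print(o["t"],o["tool_pos"],o["contact_force"],o["opening"])
E
```

```text
0.72 [248.9, 253.2] [ 0.60240632 -0.15845935  0.10164195] [[0.564, -0.188, 0.069], [0.608, -0.166, 0.095], [0.629, -0.116, 0.151]]
10.5667 [ 0.60536575 -0.14979537  0.16486531] [-3.5056594   4.53282956  3.56011981] 0.026975197915024753
```

View pics/v4.png

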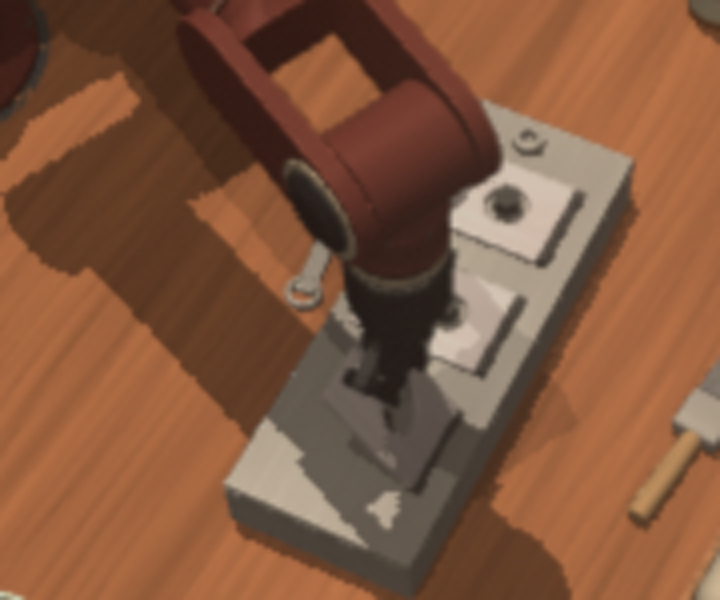

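```bash
python3 - <<'E'
from h import *
im=ctrl.get_image("scene"); P=cloud(im)
r=ctrl.trace("scene","cap_right")[0]; m=cv2.erode(r["region"].astype(np.uint8),np.ones((3,3)))>0
q=P[m]; q=q[~np.isnan(q[:,0])]
best=None; rng=np.random.default_rng(0)
for _ in range(500):
    a=q[rng.choice(len(q),3,False)]; n=np.cross(a[1]-a[0],a[2]-a[0]); n/=np.linalg.norm(n)+1e-12
    k=(abs((q-a[0])@n)<.004).sum()
    if best is None or k>best[0]: best=(k,n)
print(best,len(q),"angle",np.arccos(abs(best[1][2])))
for n in("cap_left","cap_middle"):
    for r in ctrl.trace("scene",n)[:1]: print(n,r["score"],np.nanpercentile(P[r["region"]],[5,50,95],axis=0).round(3).tolist())
o=ctrl.get_obs(); print(o["t"],o["tool_pos"],np.abs(o["dq"]).max(),o["contact_force"],o["opening"])
E
```

```text
(np.int64(307), array([0.76426429, 0.06230025, 0.64188688])) 366 angle 0.8738398638141784
cap_left 0.81 [[0.532, 0.041, 0.061], [0.577, 0.072, 0.067], [0.609, 0.116, 0.073]]
cap_middle 0.56 [[0.568, -0.07, 0.06], [0.597, -0.03, 0.067], [0.619, 0.003, 0.072]]
10.7667 [ 0.60530706 -0.14979132  0.16482199] 0.0015349861348423115 [-3.29372943  4.58891811  4.12793015] 0.027517660894954724
```

```bash
python3 -c "
from station import ctrl
print(ctrl.finish_job()); o=ctrl.get_obs(); print(o['t'],o['tool_pos'],o['opening'])"
```

```text
the job is handed in; nothing more can be done
None
the job is handed in; nothing more can be done
```

The loose bolt is the right one. Its cap is held open about 50 degrees in the fingers, and the job is handed in; no verdict is reported.

- **Tapping, left to right:** the left bolt held at about 9 N and the middle at about 10.5 N, neither moving noticeably. The right one sank about 6.5 mm and reached its stop, where the force rose to 14.5 N. That is above the 5 to 10 N you suggested, but far below the wrist limit.
- **Lifting:** I gripped the right cap's roller on its flat ends with 30 N and lifted it along its arc.
- **Last checks, at about 10.8 s of the 45 s:**
  - **Cap angle:** a plane fit to the depth image gives 0.87 rad, while the arm's path suggests about 0.95 rad. They disagree by 0.08 rad, but both are above 0.70.
  - **Grip:** the opening was 27.5 mm on the 28 mm roller, and the arm was still (joint speeds under 0.002 rad/s).
  - **Other caps:** the visible parts of both lay flat at 67 mm.
  - **Loose things:** the nut and the visible parts of the wrench and brush looked unmoved in the last picture. The jar, cup and cheese were outside it, so I did not check them again.
- **Remaining side force:** the gripper sat slightly off-centre on the roller, leaving about 4.5 N sideways. I left it because the cap was steady.

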